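# Start three bench timers in the bakery, in order

## Robot

A 6-joint arm with a two-finger parallel gripper is mounted at the origin on the work surface. World frame = base frame: x ahead of the robot, y to its left, z up, the work surface at z = 0. Lengths are in mm, angles in rad, forces in N, time in s.
With the tool pointing down it reaches from about 300 to 775 mm from the base axis. Payload 14.6 kg.
Tool frame: the origin (TCP) lies midway between the tips of the shut fingers; the grasp point (between the pads) lies 19 mm behind it (manip.grasp_offset is the distance from the TCP to the grasp point, in mm); z points along the fingers, y is the line along which they close (so a half turn about z gives the same grasp; the last joint's range is limited). The gripper opens to 94 mm and grips with 3 to 60 N. Pads are 16 mm wide; open, the fingers measure 119 mm over their backs; the gripper's body (75 mm by 177 mm) begins 78 mm behind the grasp point.
Start: joints at [1.127, 0.3, 1.521, -0, 1.321, -0.067], TCP at [202.367, 511.407, 205.446] pointing down, gripper open.
Joint ranges: [-3.03, 3.03], [-0.79, 2.21], [0.23, 2.52], [-1.04, 4.18], [0, 3.07], [-2.55, 2.55]. Speed limits (rad/s): [2.22, 2.22, 2.57, 3.14, 3.14, 3.14].

## Interface

Orientations are given as [roll, pitch, yaw] about the fixed x, y, z axes, in that order (R = Rz(yaw) Ry(pitch) Rx(roll)).
In Python, from cell import manip, viewer gives the robot as it stands. The module is installed in compiled form; this text tells all that it offers.
- The arm moves only by the tool move_arm, never from a script. Its argument "moves" is a list of rows, each a list of 4 numbers: the shift along the tool's x, y, z in m, then the turn about the tool's z in rad. A call has 1 to 12 rows; each row is the pose to reach, as a shift and turn from the pose commanded when the call began, along the tool's axes at that moment; what a row does not reach only later rows make up. A row lasts 1/10 s, in which the tool goes at most 50 mm and 8.59 degrees, less where a joint would pass 70% of its speed; a pose out of reach is approached as far as the arm can. A call with a gripper value outside its range is refused whole. "jaw" is the finger opening in m, from 0 to 0.094, set as the call begins (left out, the last holds). The fingers move at their own pace and stop on an object; "squeeze" is the grip in N (left out, the last holds). Time passes only in rows, so rows that repeat a pose let the fingers close. It gives the time, the measured TCP pose, the force, the opening and the grip force at its end, in the units of the state.
- manip.read_state(): the state, without advancing time (a new reading comes with each control period).
- viewer.camera(name): name is "side" or "top" or "wrist"; returns a dict with "frame" (420x560x3 uint8, blue, green, red), "z_map" (420x560 float32, mm along the optical axis (not along the pixel's ray), 0 where there is no reading), "fx", "fy", "cx", "cy" (pixels), "D" ([k1, k2, p1, p2, k3] as OpenCV has them; the pictures are not rectified), "origin" and "orientation" of the camera in the world. Camera axes: x right, y down, z forward; pixel columns grow to the right and rows downward; lengths in mm; the calibration is good to about 2 mm. A picture is of the moment at which its call begins.
- manip.sign_off(): hands the job in; it is judged then, once.
The state is a dict: "clock": time; "joints": joint angles; "qd": joint speeds; "effort": joint torques, N m; "eef_pos": TCP position; "eef_rot": TCP orientation; "wrist_force": force on the tool from outside, world axes, zero at the start; "moment": the same for the moment, N m; "finger_gap": finger opening in mm; "finger_force": force on a finger pad.
Only numpy, scipy, OpenCV 4.12 (cv2) and the standard library are available. Lean on these libraries where they do the work, as an engineer would, in place of code of your own. Each camera call takes 0.05 s, during which the arm holds its last target. There are 200 camera calls.

## Task

Three trays have just gone into the oven: start their bench timers by pressing each one's cushioned white cap lightly with the fingertips until it is fully down, first the long bar-shaped timer, then the large round one, last the square one. Leave the small round timer unpressed, and do not pick up, tip or shove any timer or anything else on the bench.

Things in the scene. Friction and masses are not known exactly. Their poses are not given: they have to be found in the camera images.
- long_timer: long bar-shaped bench timer, grey housing 110 (its x) x 46 (its y) x 34 mm high with a white cap 100 x 36 mm. A loose 0.2 to 0.45 kg thing standing on the table; origin at the centre of its underside, z up. The cap's flat top is 52 mm above the table when up, 44 mm once it has been pushed fully down and let go. Any place on the cap will do for a push.
- long_top (a point): centre of the top face of the long timer's cap (moves down with the cap's slide; leaves out the give of its cushion), z up. The cap's top is cushioned and gives another 2 N per mm, up to 6 mm (12 N), then hard: so the fingertips must go some 9 to 12 mm below where they first touch.
- long_cap (a joint): how far the long timer's cap is pushed down: 0 m = up (off; starts at 0 to 0.001), 0.008 m = fully down (running). It needs a push of about 2.5 N, plus a little more when fast (8 N per m/s), and stays where it is left: it does not spring back. A push of more than 20 N is too hard.
- round_timer: large round bench timer, grey housing 80 mm across and 34 mm high with a white cap 70 mm across. A loose 0.2 to 0.45 kg thing standing on the table; origin at the centre of its underside, z up. The cap's flat top is 52 mm above the table when up, 44 mm once it has been pushed fully down and let go. Any place on the cap will do for a push.
- round_top (a point): centre of the top face of the round timer's cap (moves down with the cap's slide; leaves out the give of its cushion), z up. The cap's top is cushioned and gives another 2 N per mm, up to 6 mm (12 N), then hard: so the fingertips must go some 9 to 12 mm below where they first touch.
- round_cap (a joint): how far the round timer's cap is pushed down: 0 m = up (off; starts at 0 to 0.001), 0.008 m = fully down (running). It needs a push of about 2.5 N, plus a little more when fast (8 N per m/s), and stays where it is left: it does not spring back. A push of more than 20 N is too hard.
- square_timer: square bench timer, grey housing 70 x 70 x 34 mm high with a white cap 60 x 60 mm. A loose 0.2 to 0.45 kg thing standing on the table; origin at the centre of its underside, z up. The cap's flat top is 52 mm above the table when up, 44 mm once it has been pushed fully down and let go. Any place on the cap will do for a push.
- square_top (a point): centre of the top face of the square timer's cap (moves down with the cap's slide; leaves out the give of its cushion), z up. The cap's top is cushioned and gives another 2 N per mm, up to 6 mm (12 N), then hard: so the fingertips must go some 9 to 12 mm below where they first touch.
- square_cap (a joint): how far the square timer's cap is pushed down: 0 m = up (off; starts at 0 to 0.001), 0.008 m = fully down (running). It needs a push of about 2.5 N, plus a little more when fast (8 N per m/s), and stays where it is left: it does not spring back. A push of more than 20 N is too hard.
- small_timer: small round bench timer, grey housing 54 mm across and 34 mm high with a white cap 44 mm across; to be left unpressed. A loose 0.2 to 0.45 kg thing standing on the table; origin at the centre of its underside, z up. The cap's flat top is 52 mm above the table when up, 44 mm once it has been pushed fully down and let go. Any place on the cap will do for a push.
- small_top (a point): centre of the top face of the small timer's cap (moves down with the cap's slide; leaves out the give of its cushion), z up. The cap's top is cushioned and gives another 2 N per mm, up to 6 mm (12 N), then hard: so the fingertips must go some 9 to 12 mm below where they first touch.
- small_cap (a joint): how far the small timer's cap is pushed down: 0 m = up (off; starts at 0 to 0.001), 0.008 m = fully down (running). It needs a push of about 2.5 N, plus a little more when fast (8 N per m/s), and stays where it is left: it does not spring back. A push of more than 20 N is too hard.
- star_cutter: open five-pointed steel star biscuit cutter, 52 mm across, 28 mm high. Loose, not part of the job. Origin at the centre of its underside.
- ring_cutter: open dark steel ring biscuit cutter, 48 mm across, 40 mm high. Loose, not part of the job. Origin at the centre of its underside.
- tart_tin: small round aluminium tart tin, 50 mm across, 22 mm high. Loose, not part of the job. Origin at the centre of its underside.
- shaker: closed metal flour shaker, 64 mm across, 110 mm high. Loose, not part of the job. Origin at the centre of its underside.
- bowl: white ceramic bowl, 120 mm across, 55 mm high. Loose, not part of the job. Origin at the centre of its underside.
- scraper: dough scraper lying flat, steel blade with a wooden handle bar, 120 mm wide, 20 mm high. Loose, not part of the job. Origin at the centre of its underside.
- spatula: spatula lying flat, handle towards the robot. Loose, not part of the job. Origin on its underside.
Not all that is in view belongs to the job. Leave any red look-alike of the square_timer alone. What is shaped like the round_timer but pink is not meant.

How it is judged (in metres and radians):
On the way, in this order (a step that is already met when the one before it is completed fails the run):
1. the long timer's cap is fully down (value of joint long_cap above 0.006 m), for 0.1 s.
2. then the large round timer's cap is fully down (value of joint round_cap above 0.006 m), for 0.1 s.
3. then the square timer's cap is fully down (value of joint square_cap above 0.006 m), for 0.1 s.
At the end, for the whole second after the job is handed in: The caps of the long, large round and square timers are at least 6 mm down (of 8), the small round timer's less than 3 mm; all four timers stand upright at rest on the table within 30 mm of where they started, and every other loose thing within 20 mm of where it started (value of joint each of long_cap, round_cap, square_cap above 0.006 m and value of joint small_cap below 0.003 m and height (world z) of each of long_timer, round_timer, square_timer, small_timer below 0.006 m and angle between each of long_timer, round_timer, square_timer, small_timer's own z axis and vertical below 0.1 rad and distance of each of long_timer, round_timer, square_timer, small_timer from where it was at the start of the episode below 0.03 m and linear speed of each of long_timer, round_timer, square_timer, small_timer below 0.02 m/s and distance of each of star_cutter, ring_cutter, tart_tin, shaker, bowl, scraper, spatula from where it was at the start of the episode below 0.02 m); the robot touches nothing.
It fails at once if a cap is pushed in out of turn: the large round one before the long one is fully down, or the square one before the large round one is ((value of joint round_cap above 0.003 m and value of joint long_cap below 0.006 m) or (value of joint square_cap above 0.003 m and value of joint round_cap below 0.006 m)).
It fails at once if the small round timer is started (value of joint small_cap above 0.003 m).
It fails at once if a timer is pushed with more than 20 N ((contact force between long_timer and the fingers above 20 N or contact force between long_timer and the arm above 20 N) or (contact force between round_timer and the fingers above 20 N or contact force between round_timer and the arm above 20 N) or (contact force between square_timer and the fingers above 20 N or contact force between square_timer and the arm above 20 N) or (contact force between small_timer and the fingers above 20 N or contact force between small_timer and the arm above 20 N)).
It fails at once if a timer is lifted, tipped over or shoved more than 30 mm (height (world z) of any of long_timer, round_timer, square_timer, small_timer above 0.012 m or angle between any of long_timer, round_timer, square_timer, small_timer's own z axis and vertical above 0.3 rad or distance of any of long_timer, round_timer, square_timer, small_timer from where it was at the start of the episode above 0.03 m).
It fails at once if one of the other things on the bench is lifted or moved more than 20 mm (distance of any of star_cutter, ring_cutter, tart_tin, shaker, bowl, scraper, spatula from where it was at the start of the episode above 0.02 m).
It also fails if it takes over 48 s, if anything falls off the work surface, if the arm or the gripper's body presses on something with over 40 N, if the wrist force passes 120 N, or if a joint passes its speed limit or range.

## Working session

There is one attempt and no reset: what is moved stays moved. The work goes in short steps, Python scripts to look and compute and a tool call to move; the robot and the scene stay as the last step left them, time stands still between calls to the robot, and variables do not carry over. Pictures are saved under pics/ and viewed, at most 10 in all, crops included, and the job is handed in when it is done.

Besides the shell and the picture viewer there is one more tool, called after "Emit:" as name(argument=value, ...) on one line, values as JSON. move_arm: Moves the arm, as the interface text tells. Its arguments: {"type":"object","properties":{"moves":{"type":"array"},"jaw":{"type":"number"},"squeeze":{"type":"number"}},"required":["moves"]}

```bash
mkdir -p pics; python3 - <<'E'
from cell import manip, viewer
import cv2,numpy as np,pickle
for n in ("top","side"):
    c=viewer.camera(n); cv2.imwrite(f"pics/{n}0.png",c["frame"]); pickle.dump(c,open(f"{n}0.pkl","wb"))
    print(n,c["origin"],c["orientation"],c["fx"],c["cx"],c["cy"],c["D"],(c["z_map"]>0).mean())
s=manip.read_state(); print({k:np.round(v,3) for k,v in s.items()})
E
```

```text
top [ 468.95663863   -6.04007896 1378.23194036] [-3.08542412  0.00493975 -1.58270836] 423.624547865709 280.6097998882223 215.05025410423906 [-0.11926681  0.          0.          0.          0.        ] 0.9961309523809524
side [ 268.0509961  -812.2069175   749.83210605] [-2.2304271   0.01370806 -0.35848442] 382.7446639627375 280.1880284223893 211.20879856246484 [0.02986766 0.         0.         0.         0.        ] 0.9960374149659864
{'clock': np.float64(0.1), 'joints': array([ 1.127,  0.3  ,  1.522,  0.   ,  1.321, -0.067]), 'qd': array([-0.001, -0.   , -0.   ,  0.001, -0.002, -0.   ]), 'effort': array([ 2.0000e-03, -5.3264e+01, -3.5328e+01,  7.1000e-02,  2.3000e-02,
       -0.0000e+00]), 'eef_pos': array([202.254, 511.205, 204.959]), 'eef_rot': array([-3.141, -0.   ,  2.765]), 'wrist_force': array([ 0.857,  0.12 , -0.407]), 'moment': array([-0.011, -0.007, -0.024]), 'finger_force': np.float64(0.0), 'finger_gap': np.float64(94.108)}
```

View pics/top0.png

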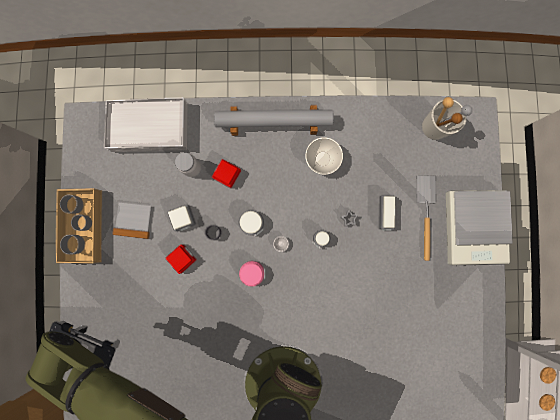

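View pics/side0.png

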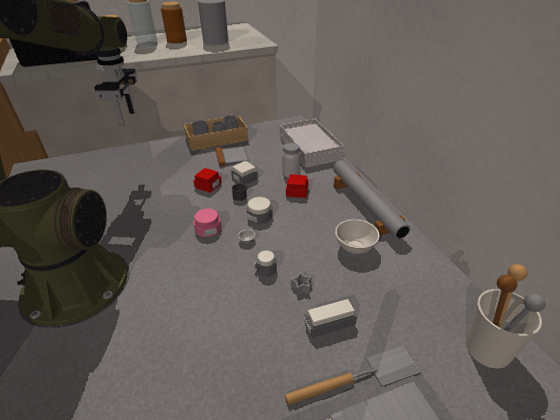

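The top view shows the long timer near (389,212), the large round one (251,222), the square one (180,217) and the small one (322,239). The red and pink decoys sit close by. The side view agrees.

```bash
cat > h.py <<'E'
import cv2,numpy as np
from scipy.spatial.transform import Rotation as R
def ray(c,px,z):
    K=np.array([[c["fx"],0,c["cx"]],[0,c["fy"],c["cy"]],[0,0,1]])
    u=cv2.undistortPoints(np.float64(px).reshape(-1,1,2),K,np.float64(c["D"])).reshape(-1,2)
    d=np.c_[u,np.ones(len(u))]@R.from_euler("xyz",c["orientation"]).as_matrix().T
    o=np.array(c["origin"]); return o+d*((z-o[2])/d[:,2:])
E
python3 - <<'E'
import pickle,cv2,numpy as np
from h import ray
P={"top":dict(long=(389,212),round=(251,222),square=(180,217),small=(322,239)),"side":dict(long=(330,312),round=(259,205),square=(243,170),small=(265,258))}
for n in P:
    c=pickle.load(open(n+"0.pkl","rb")); f=c["frame"]; hsv=cv2.cvtColor(f,cv2.COLOR_BGR2HSV)
    m=((hsv[...,2]>185)&(hsv[...,1]<60)).astype(np.uint8)
    _,L,S,C=cv2.connectedComponentsWithStats(m)
    for k,(u,v) in P[n].items():
        i=L[v,u]
        if not i: print(n,k,"none",hsv[v,u]);continue
        ct=np.argwhere(L==i)[:,::-1]
        w=ray(c,ct,52); r=cv2.minAreaRect(w[:,:2].astype(np.float32))
        zc=np.median(c["z_map"][L==i])
        print(n,k,S[i],C[i].round(1),w.mean(0).round(1),np.round(r[0],1),np.round(r[1],1),round(r[2],1),zc)
E
```

```text
top long [383 196  12  32 331] [388.8 211.5] [ 550.7 -342.3   52. ] [ 550.1 -342.4] [34.7 98. ] 86.3 1328.8137
top round [240 211  22  22 376] [250.1 221.8] [523.7  95.6  52. ] [524.5  94.3] [66.  65.9] 89.4 1328.9984
top square [168 206  23  24 338] [179.  217.2] [540.9 320.9  52. ] [541. 321.] [59.3 58.3] 20.1 1331.5941
top small [316 232  13  14 146] [322. 238.] [ 470. -129.   52.] [ 468.6 -129. ] [37.6 40.7] 89.1 1324.8253
side long [309 300  45  21 507] [330.4 309.9] [ 553.3 -342.4   52. ] [ 554.2 -342.2] [31.6 96.5] 87.4 852.88776
side round [248 197  22  13 215] [258.5 203.1] [527.4  96.3  52. ] [527.6  97.3] [61.7 64.4] 68.4 1170.7856
side square [234 162  20  10 121] [243.5 166.5] [544.9 321.3  52. ] [544.9 321.5] [54.1 52.3] 18.9 1345.5103
side small [258 251  16  11 133] [265.4 255.8] [ 473.2 -128.4   52. ] [ 473.2 -128.9] [36.6 39. ] 68.7 990.8785
```

Emit:
move_arm(moves=[[-0.02,-0.011,0,0],[-0.06,-0.033,0,0],[-0.1,-0.055,0,0],[-0.14,-0.077,0,0],[-0.18,-0.099,0,0],[-0.22,-0.121,0,0],[-0.26,-0.143,0,0],[-0.3,-0.165,0,0],[-0.34,-0.187,0,0],[-0.37,-0.205,0,0],[-0.4,-0.22,0,0],[-0.41,-0.226,0,0]], jaw=0)

```text
clock: 1.3
eef_pos: [501.6, 148.3, 205.0]
eef_rot: [-3.141, -0.0, 2.762]
wrist_force: [-0.2, 0.5, -0.3]
finger_gap: 2.2
finger_force: 0.0
```

Emit:
move_arm(moves=[[-0.012,-0.023,0,0],[-0.034,-0.065,0,0],[-0.057,-0.109,0,0],[-0.08,-0.153,0,0],[-0.103,-0.197,0,0],[-0.126,-0.241,0,0],[-0.149,-0.285,0,0],[-0.172,-0.328,0,0],[-0.193,-0.368,0,0],[-0.211,-0.403,0,0],[-0.224,-0.428,0,0],[-0.229,-0.437,0,0]])

```text
clock: 2.5
eef_pos: [552.3, -341.7, 204.6]
eef_rot: [3.141, -0.001, 2.763]
wrist_force: [-0.1, -0.3, -0.3]
finger_gap: 0.4
finger_force: 0.0
```

Emit:
move_arm(moves=[[0,0,0.01,0],[0,0,0.03,0],[0,0,0.055,0],[0,0,0.08,0],[0,0,0.1,0],[0,0,0.115,0],[0,0,0.125,0],[0,0,0.13,0],[0,0,0.13,0]])

```text
clock: 3.4
eef_pos: [552.6, -339.9, 75.3]
eef_rot: [3.142, -0.0, 2.765]
wrist_force: [-1.4, 0.9, -0.4]
finger_gap: 0.7
finger_force: 0.0
```

Emit:
move_arm(moves=[[0,0,0.006,0],[0,0,0.014,0],[0,0,0.018,0],[0,0,0.02,0],[0,0,0.022,0],[0,0,0.024,0],[0,0,0.025,0],[0,0,0.026,0],[0,0,0.027,0],[0,0,0.028,0],[0,0,0.029,0],[0,0,0.03,0]])

```text
clock: 4.6
eef_pos: [552.7, -340.2, 45.5]
eef_rot: [-3.142, 0.0, 2.765]
wrist_force: [0.2, -0.4, 2.5]
finger_gap: 0.5
finger_force: 1.1
```

Emit:
move_arm(moves=[[0,0,0.001,0],[0,0,0.002,0],[0,0,0.003,0],[0,0,0.003,0],[0,0,0.003,0]])

```text
clock: 5.1
eef_pos: [552.7, -340.3, 42.6]
eef_rot: [-3.142, 0.0, 2.765]
wrist_force: [-0.0, 0.4, 4.0]
finger_gap: 0.5
finger_force: 1.7
```

Emit:
move_arm(moves=[[0,0,0.001,0],[0,0,0.0015,0],[0,0,0.0015,0],[0,0,0.0015,0]])

```text
clock: 5.5
eef_pos: [552.7, -340.3, 41.2]
eef_rot: [-3.141, 0.0, 2.765]
wrist_force: [-0.9, 0.3, 6.7]
finger_gap: 0.8
finger_force: 3.0
```

Emit:
move_arm(moves=[[0,0,-0.003,0],[0,0,-0.012,0],[0,0,-0.03,0],[0,0,-0.055,0],[0,0,-0.08,0],[0,0,-0.095,0],[0,0,-0.1,0]])

```text
clock: 6.2
eef_pos: [552.9, -340.4, 142.6]
eef_rot: [-3.141, 0.002, 2.765]
wrist_force: [-0.2, 0.1, -0.5]
finger_gap: 0.2
finger_force: 0.0
```

Emit:
move_arm(moves=[[0.008,0.017,0,0],[0.024,0.05,0,0],[0.042,0.089,0,0],[0.061,0.129,0,0],[0.08,0.17,0,0],[0.099,0.21,0,0],[0.118,0.25,0,0],[0.137,0.291,0,0],[0.155,0.329,0,0],[0.17,0.361,0,0],[0.181,0.384,0,0],[0.186,0.395,0,0]])

```text
clock: 7.4
eef_pos: [524.3, 97.3, 140.1]
eef_rot: [-3.141, -0.001, 2.767]
wrist_force: [0.4, -0.3, 0.4]
finger_gap: 0.6
finger_force: 0.0
```

Emit:
move_arm(moves=[[0,0,0.008,0],[0,0,0.024,0],[0,0,0.042,0],[0,0,0.056,0],[0,0,0.063,0],[0,0,0.066,0],[0,0,0.066,0]])

```text
clock: 8.1
eef_pos: [525.1, 95.2, 74.9]
eef_rot: [-3.141, -0.0, 2.764]
wrist_force: [0.1, 0.1, -0.1]
finger_gap: 0.5
finger_force: 0.0
```

```bash
python3 - <<'E'
from cell import viewer
import cv2
c=viewer.camera("side"); cv2.imwrite("pics/side1.png",c["frame"])
E
```

```text
(no output)
```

View pics/side1.png

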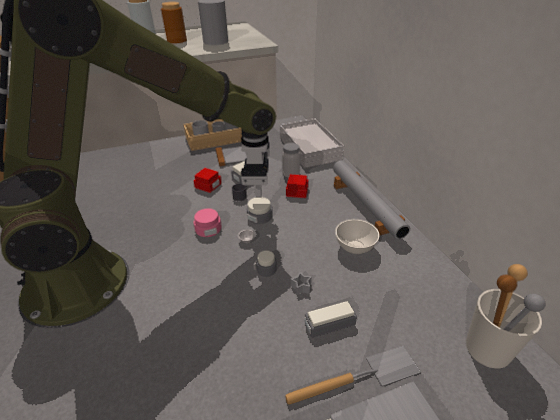

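The side view shows the fingertips just above the large round timer's cap at about (259,203). The long timer at (330,317) has its cap visibly lower and has not moved. Next I press the round one.

Emit:
move_arm(moves=[[0,0,0.006,0],[0,0,0.014,0],[0,0,0.018,0],[0,0,0.02,0],[0,0,0.022,0],[0,0,0.024,0],[0,0,0.025,0],[0,0,0.026,0],[0,0,0.027,0],[0,0,0.028,0],[0,0,0.029,0],[0,0,0.03,0]])

```text
clock: 9.35
eef_pos: [525.0, 95.5, 44.9]
eef_rot: [3.141, 0.0, 2.765]
wrist_force: [-0.7, -0.0, 2.1]
finger_gap: 0.4
finger_force: 1.1
```

Emit:
move_arm(moves=[[0,0,0.001,0],[0,0,0.002,0],[0,0,0.003,0],[0,0,0.004,0],[0,0,0.004,0],[0,0,0.004,0]])

```text
clock: 9.95
eef_pos: [525.1, 95.5, 41.2]
eef_rot: [3.141, 0.0, 2.765]
wrist_force: [-1.5, 0.1, 6.7]
finger_gap: 0.3
finger_force: 3.0
```

Emit:
move_arm(moves=[[0,0,-0.003,0],[0,0,-0.012,0],[0,0,-0.03,0],[0,0,-0.055,0],[0,0,-0.08,0],[0,0,-0.095,0],[0,0,-0.1,0]])

```text
clock: 10.65
eef_pos: [525.5, 95.6, 142.8]
eef_rot: [3.141, 0.002, 2.765]
wrist_force: [-0.3, 0.2, 0.5]
finger_gap: 0.4
finger_force: 0.0
```

Emit:
move_arm(moves=[[0.004,0.013,0,0],[0.013,0.042,0,0],[0.024,0.077,0,0],[0.035,0.113,0,0],[0.046,0.148,0,0],[0.056,0.18,0,0],[0.063,0.203,0,0],[0.067,0.216,0,0],[0.067,0.216,0,0]])

```text
clock: 11.55
eef_pos: [541.5, 322.4, 139.7]
eef_rot: [-3.14, -0.001, 2.767]
wrist_force: [-0.1, -0.4, 0.3]
finger_gap: 0.3
finger_force: 0.0
```

Emit:
move_arm(moves=[[0,0,0.008,0],[0,0,0.024,0],[0,0,0.042,0],[0,0,0.056,0],[0,0,0.063,0],[0,0,0.066,0],[0,0,0.066,0]])

```text
clock: 12.25
eef_pos: [542.3, 320.8, 75.0]
eef_rot: [3.142, 0.0, 2.765]
wrist_force: [0.1, 0.3, -0.0]
finger_gap: 0.6
finger_force: 0.0
```

Emit:
move_arm(moves=[[0,0,0.006,0],[0,0,0.014,0],[0,0,0.018,0],[0,0,0.02,0],[0,0,0.022,0],[0,0,0.024,0],[0,0,0.025,0],[0,0,0.026,0],[0,0,0.027,0],[0,0,0.028,0],[0,0,0.029,0],[0,0,0.03,0]])

```text
clock: 13.45
eef_pos: [542.2, 321.1, 45.0]
eef_rot: [3.141, 0.0, 2.765]
wrist_force: [0.1, -0.6, 2.4]
finger_gap: 0.5
finger_force: 1.1
```

Emit:
move_arm(moves=[[0,0,0.001,0],[0,0,0.002,0],[0,0,0.003,0],[0,0,0.004,0],[0,0,0.004,0],[0,0,0.004,0]])

```text
clock: 14.05
eef_pos: [542.3, 321.1, 41.3]
eef_rot: [3.141, 0.0, 2.765]
wrist_force: [-1.4, -0.3, 6.5]
finger_gap: 0.4
finger_force: 2.9
```

Emit:
move_arm(moves=[[0,0,-0.003,0],[0,0,-0.012,0],[0,0,-0.03,0],[0,0,-0.06,0],[0,0,-0.1,0],[0,0,-0.135,0],[0,0,-0.155,0],[0,0,-0.16,0],[0,0,-0.16,0],[0,0,-0.16,0]])

```text
clock: 15.05
eef_pos: [541.7, 320.8, 199.3]
eef_rot: [-3.14, -0.002, 2.765]
wrist_force: [0.3, -0.0, 0.1]
finger_gap: 0.3
finger_force: 0.0
```

```bash
python3 - <<'E'
from cell import viewer
import cv2
c=viewer.camera("side"); f=c["frame"]; cv2.imwrite("pics/side2.png",cv2.resize(f[130:350,170:450],None,fx=2.6,fy=2.6))
E
```

```text
(no output)
```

View pics/side2.png

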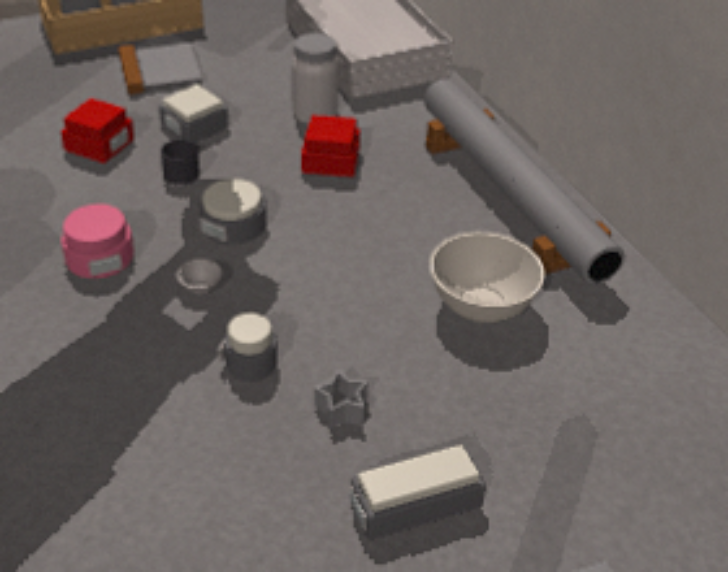

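The crop shows the long (420,485), round (232,205) and square (193,108) caps down. The small timer (250,335) is still up, and nothing has moved.

```bash
python3 -c "
from cell import manip
print(manip.sign_off())"
```

```text
the job is handed in; nothing more can be done
None
```

I pressed the long, large round and square timers fully down in that order, with no force reading above about 7 N, left the small round one alone, and handed the job in at about 15 s; the judge's verdict was not shown.

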